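Three walnuts from the dispenser

TASK

Three walnuts are wanted for baking. Put the white bowl under the chute of the walnut dispenser so that it will catch them, then turn the green paddle knob clockwise by exactly three clicks, and three walnuts will roll into the bowl. Leave the bowl standing under the chute with its three walnuts, and do not disturb the other things on the worktop.

Things in the scene. Friction and masses are not known exactly. Their poses are not given: they have to be found in the camera images.
- dispenser: White walnut dispenser, fixed to the worktop (all sizes in mm). Origin: on the worktop below the axis of its paddle wheel; -x = its front (chute, knob), +y = left for one who faces its front. Black base plate 120 x 110 x 10 from x = -5 to 115. Wheel drum 112 in diameter, x = -22 to 22, axis at z = 198, clear front. Each click lets one walnut fall on the steel chute.
- neck_top (a point): Middle of the front upper edge of the clear feed neck (44 wide) over the drum: x = -22, z = 279 in the dispenser's frame. Behind it a clear walnut magazine with a black lid rises backwards at 28 deg, up to z = 380 at x = 150.
- paddle_knob (a joint): Angle (rad) of the green knob: 0 at the start, grows clockwise seen from the front (its top goes to the dispenser's -y). A click is pi/3 = 1.047. The detent resists with 0.2 to 0.3 N m, most on leaving a click; past half-way it snaps on to the next, before that back. A walnut drops late in the click; wait half a second between clicks. It is stopped anticlockwise of the start.
- knob_center (a point): On the knob's level axis (along the dispenser's x), 85 in front of its origin, 198 up, amid the knob's arms. Six round glossy arms (slippery), 16 thick, reach 55 from the axis; hub 42 in diameter, 20 long. At every click two arms point up, 30 deg either side of the vertical, two lie level, two point down.
- knob_arm_end (a point): Centre of the round end of the arm that points to the upper left at the start, 47 from the axis; it turns with the knob. Shut fingertips that reach down to about 30 above the axis can push such an arm sideways (to -y): once past the vertical it snaps on to the upper right, one click, and the next arm stands at the upper left. Pushed on past 60 deg from the vertical, it starts a second click.
- chute_lip (a point): Middle of the front edge of the steel chute, 91 above the worktop, 60 in front of the dispenser's origin. The chute slopes down to the front at 15 deg and is 50 wide over its sides.
- landing_spot (a point): Point on the worktop, 109 in front of the dispenser's origin (-x), where walnuts from the chute come down (within about 20); the bowl's centre belongs here, within 45.
- bowl: White round bowl, loose, 0.225 kg. Origin: centre of its underside; z up. Rim 129 in diameter, 59 high; foot 78 in diameter; inner floor at z = 11; wall about 5 at the rim (up to 12 over its curve), flaring outward from radius 40 at the foot to 64 at the rim.
- walnut_1: Brown walnut, 30 in diameter, 14 g, smooth; origin at its centre. It is in the wheel at its lower right and drops at the first click.
- walnut_2: The same; in the wheel at its upper right, drops at the second click.
- walnut_3: The same; in the wheel at its top, drops at the third click.
- walnut_4: The same; in the neck over the wheel; it must stay in the dispenser (three more are behind it).
- fish_tin: Bystander: round tin, 86 in diameter, 40 high, origin under its centre. It may stand on either side of the dispenser's front, the bowl on the other.
- spice_jar: Bystander: spice jar with a green cap, 46 in diameter, 106 high, at the right.
- kitchen_timer: Bystander: round red and white timer, 70 in diameter, 63 high, at the left.
Not all that is in view belongs to the job. Of the things like the bowl, leave any that is pink or purple; of the rest the larger one is meant.

How it is judged:
On the way:
1. the bowl stands under the chute before the knob is turned (horizontal distance between bowl and landing_spot below 0.045 m and height (world z) of bowl below 0.006 m and linear speed of bowl below 0.02 m/s and value of joint paddle_knob below 0.4 rad), for 0.2 s.
At the end, for the whole second after the job is handed in: The knob rests three clicks on (3.14 rad, within 0.2); the first three walnuts lie in the bowl, the fourth is still in the dispenser; the bowl stands upright and still on the worktop under the chute, its centre within 45 mm of the landing spot (value of joint paddle_knob between 2.94 and 3.34 rad and horizontal distance between each of walnut_1, walnut_2, walnut_3 and bowl below 0.06 m and height (world z) of each of walnut_1, walnut_2, walnut_3 below 0.058 m and height (world z) of walnut_4 above 0.15 m and horizontal distance between bowl and landing_spot below 0.045 m and height (world z) of bowl below 0.006 m and angle between bowl's own z axis and vertical below 0.1 rad and linear speed of bowl below 0.02 m/s); the robot touches nothing.
It fails at once if the fish tin is moved more than 30 mm (distance of fish_tin from where it was at the start of the episode above 0.03 m).
It fails at once if the spice jar is moved more than 30 mm (distance of spice_jar from where it was at the start of the episode above 0.03 m).
It fails at once if the kitchen timer is moved more than 30 mm (distance of kitchen_timer from where it was at the start of the episode above 0.03 m).
It also fails if it takes over 58 s, if anything falls off the work surface, if the arm or the gripper's body presses on something with over 40 N, if the wrist force passes 120 N, or if a joint passes its speed limit or range.

ROBOT

A 6-joint arm with a two-finger parallel gripper is mounted at the origin on the work surface; the furniture and walls round the work are solid. World frame = base frame: x ahead of the robot, y to its left, z up, the work surface at z = 0. Lengths are in m, angles in rad, forces in N, time in s.
With the tool pointing down it reaches from about 0.325 to 0.775 m from the base axis. Payload 5.5 kg.
Tool frame: the origin (TCP) lies on the centre line of the jaws, within the pads' length; the fingertips stand 8 mm ahead of it and the grasp point (between the pads) lies 11 mm behind it; z points along the fingers, y is the line along which they close (so a half turn about z gives the same grasp; the last joint's range is limited). The gripper opens to 88 mm and grips with 3 to 60 N. Pads are 20 mm wide; open, the fingers measure 115 mm over their backs; the gripper's body (75 mm by 178 mm) begins 61 mm behind the grasp point.
Start: joints at [-1.401, 0.091, 1.231, -0, 1.82, -0.057], TCP at [0.135, -0.585, 0.231] pointing down, gripper open.
Joint ranges: [-2.87, 2.87], [-0.86, 2.18], [0.17, 2.46], [-1.51, 4.65], [0.06, 2.69], [-2.65, 2.65]. Speed limits (rad/s): [2.57, 2.57, 3.01, 3.14, 3.14, 3.14].

INTERFACE

Orientations are given as [roll, pitch, yaw] about the fixed x, y, z axes, in that order (R = Rz(yaw) Ry(pitch) Rx(roll)).
In Python, from rig import ctrl gives the robot as it stands.
- The arm moves only by the tool carry_out, never from a script. Its argument "deltas" is a list of rows, each an object with "translation": the shift along the tool's x, y, z in m, a list of three; "yaw": the turn about the tool's z in degrees; "claw": the opening, from 0 (shut) to 1 (fully open). A call has 1 to 12 rows; each row is the pose to reach, as a shift and turn from the pose commanded when the call began, along the tool's axes at that moment; what a row does not reach only later rows make up. A row lasts 1/10 s, in which the tool goes at most 50 mm and 8.59 degrees, less where a joint would pass 70% of its speed; a pose out of reach is approached as far as the arm can. A call with a gripper value outside its range is refused whole. The fingers move at their own pace and stop on an object; "newtons" is the grip in N (left out, the last holds). Time passes only in rows, so rows that repeat a pose let the fingers close. It gives the time, the measured TCP pose, the force, the opening and the grip force at its end, in the units of the state.
- ctrl.observe(): the state, without advancing time (a new reading comes with each control period).
- ctrl.capture(name): name is "side" or "top"; returns a dict with "pixels" (420x560x3 uint8, red, green, blue), "z_map" (420x560 float32, m along the optical axis (not along the pixel's ray), 0 where there is no reading), "camera_matrix" (3x3 intrinsics, pixels), "k1" (the pictures are not rectified: a ray, as slopes to the right and down, at radius r is drawn at 1 + k1 r^2 times it, then the intrinsics apply), "cam_to_world" (4x4, takes a point from camera to world coordinates). Camera axes: x right, y up, looking along -z (the intrinsics and any distortion apply to the point x, -y, -z); pixel columns grow to the right and rows downward; lengths in m; the calibration is good to about 2 mm. A picture is of the moment at which its call begins.
- ctrl.close_job(): hands the job in; it is judged then, once.
The state is a dict: "time_s": time; "joint_pos": joint angles; "qvel": joint speeds; "effort": joint torques, N m; "ee_pos": TCP position; "ee_rot": TCP orientation; "force": force on the tool from outside, world axes, zero at the start; "wrist_torque": the same for the moment, N m; "grip_width": finger opening in m; "grip_force": force on a finger pad.
Only numpy, scipy, OpenCV 4.12 (cv2) and the standard library are available. Lean on these libraries where they do the work, as an engineer would, in place of code of your own. Each camera call takes 0.05 s, during which the arm holds its last target. There are 200 camera calls.

## Working session

There is one attempt and no reset: what is moved stays moved. The work goes in short steps, Python scripts to look and compute and a tool call to move; the robot and the scene stay as the last step left them, time stands still between calls to the robot, and variables do not carry over. Pictures are saved under pics/ and viewed, at most 10 in all, crops included, and the job is handed in when it is done.

Besides the shell and the picture viewer there is one more tool, called as a command line: name --argument value ..., lists and objects as JSON in quotes. carry_out: Moves the arm, as the interface text tells. Its arguments: {"type":"object","properties":{"deltas":{"type":"array"},"newtons":{"type":"number"}},"required":["deltas"]}

```bash
ls; mkdir -p pics
cat > h.py <<'E'
import numpy as np, cv2
from rig import ctrl
def pts(c):
    h,w=c["z_map"].shape; K=np.array(c["camera_matrix"])
    u,v=np.meshgrid(np.arange(w),np.arange(h))
    p=np.stack([u,v],-1).reshape(-1,1,2).astype(np.float64)
    n=cv2.undistortPoints(p,K,np.array([c["k1"],0,0,0.])).reshape(h,w,2)
    z=c["z_map"]
    P=np.stack([n[...,0]*z,-n[...,1]*z,-z,np.ones_like(z)],-1)
    W=P@np.array(c["cam_to_world"]).T
    W[z==0]=np.nan
    return W[...,:3]
E
python3 - <<'E'
from h import *
for n in("side","top"):
    c=ctrl.capture(n); cv2.imwrite(f"pics/{n}0.png",c["pixels"][...,::-1]); np.savez(f"{n}0.npz",**c)
    print(n,np.round(c["cam_to_world"],3).tolist(),c["k1"])
s=ctrl.observe();print(s["ee_pos"],s["ee_rot"],s["time_s"])
E
```

```text
pics
side [[0.811, 0.281, -0.513, -0.397], [-0.584, 0.368, -0.723, -1.323], [-0.015, 0.886, 0.463, 0.991], [0.0, 0.0, 0.0, 1.0]] -0.15899265277251298
top [[0.027, 0.985, -0.169, 0.272], [-0.999, 0.031, 0.022, -0.001], [0.027, 0.169, 0.985, 1.446], [0.0, 0.0, 0.0, 1.0]] 0.019977107960944818
[ 0.13488004 -0.5843894   0.2296335 ] [-3.13987443e+00 -1.25847523e-04  2.26818285e-01] 0.1
```

View pics/side0.png

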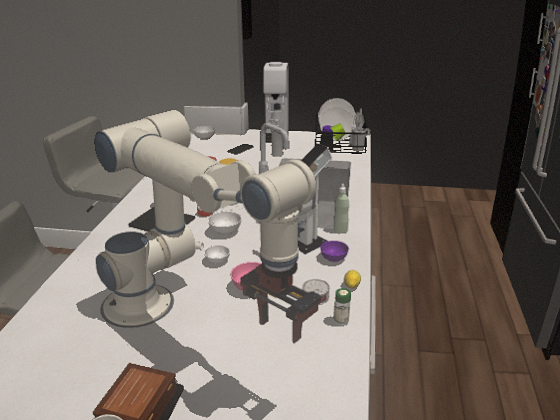

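View pics/top0.png

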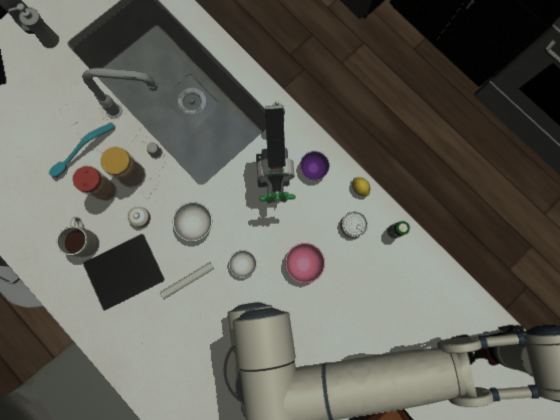

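The top view shows two white bowls, the larger at (192,222) and the smaller at (242,264), plus a pink one at (304,263) and a purple one at (314,166). The larger white bowl fits the description. The dispenser's knob is at (277,197), the tin at (353,225), the jar at (400,229) and the timer at (139,217).

Run:
```python
from h import *
for n in("top","side"):
    c=dict(np.load(f"{n}0.npz")); W=pts(c); hsv=cv2.cvtColor(c["pixels"],cv2.COLOR_RGB2HSV)
    z=W[...,2]; 
    if n=="top":
        m=((z>0.02)&(z<0.5)).astype(np.uint8)
        k,l,st,ce=cv2.connectedComponentsWithStats(m)
        for i in range(1,k):
            if st[i,4]>60 and st[i,1]<300:
                q=W[l==i]; r=q[q[:,2]>np.percentile(q[:,2],50)]
                (ctr,rad)=cv2.minEnclosingCircle(q[:,:2].astype(np.float32))
                print(st[i],"max z",q[:,2].max().round(3),"circ",np.round(ctr,3),round(rad,4))
    g=(cv2.inRange(hsv,(45,90,40),(85,255,255))>0)&(z>0.12)&(z<.3)
    yy,xx=np.where(g); q=W[g]; print(n,"green",g.sum(),q.mean(0) if g.any() else 0, np.nanmin(q,0) if g.any() else 0,np.nanmax(q,0) if g.any() else 0, xx.min() if g.any() else 0,yy.min() if g.any() else 0)
    if n=="top":
        # knob line direction
        a=cv2.fitLine(q[:,:2].astype(np.float32),cv2.DIST_HUBER,0,.01,.01).ravel(); print("knob line",a)
        b=(z>0.3)&(z<0.42); r=W[b]; r=r[(r[:,0]>.45)]; a=cv2.fitLine(r[:,:2].astype(np.float32),cv2.DIST_HUBER,0,.01,.01).ravel(); print("mag line",a,len(r), cv2.minAreaRect(r[:,:2].astype(np.float32)))
        b=(z>0.005)&(z<0.016)&(np.abs(W[...,0]-.65)<.12)&(np.abs(W[...,1])<.1); print("base",b.sum())
        p=c["pixels"][90:300,130:430,::-1]; a=cv2.resize(p,None,fx=2,fy=2,interpolation=cv2.INTER_CUBIC); cv2.imwrite("pics/crop0.png",a)
```

```text
[   0    0   56   45 1126] max z 0.199 circ [1.166 0.865] 0.1212
[  82   68   76   47 1147] max z 0.306 circ [0.87  0.464] 0.1331
[ 256  101   40  103 2348] max z 0.372 circ [ 0.675 -0.022] 0.1658
[ 49 123  65  55 535] max z 0.067 circ [0.708 0.629] 0.1325
[147 143  14  15 158] max z 0.068 circ [0.71  0.384] 0.0213
[ 100  146   45   42 1229] max z 0.19 circ [0.627 0.459] 0.0484
[300 152  29  28 281] max z 0.054 circ [ 0.674 -0.167] 0.0509
[  72  165   45   36 1040] max z 0.19 circ [0.57  0.539] 0.0445
[352 178  18  18 268] max z 0.062 circ [ 0.607 -0.329] 0.0376
[173 202  39  39 658] max z 0.066 circ [0.466 0.236] 0.0658
[128 207  22  21 351] max z 0.069 circ [0.48  0.418] 0.0347
[341 212  26  26 530] max z 0.046 circ [ 0.477 -0.304] 0.044
[  57  217   41   40 1085] max z 0.123 circ [0.404 0.592] 0.0628
[387 221  23  17 274] max z 0.113 circ [ 0.458 -0.442] 0.0248
[285 243  40  41 689] max z 0.064 circ [ 0.341 -0.137] 0.0651
[229 250  28  28 213] max z 0.048 circ [0.333 0.066] 0.0455
[160 262  54  37 469] max z 0.037 circ [0.276 0.248] 0.0949
top green 193 [ 0.52410945 -0.03542159  0.22091627] [ 0.51465072 -0.08841852  0.19675995] [0.53428047 0.01605231 0.2522417 ] 259 192
knob line [ 0.08459538 -0.9964154   0.5241094  -0.03542159]
mag line [0.37952253 0.9251825  0.74695903 0.15866895] 1178 ((0.7828776836395264, 0.19700710475444794), (0.6037604808807373, 0.15226693451404572), 62.97364044189453)
base 181
side green 0 0 0 0 0 0
```

View pics/crop0.png

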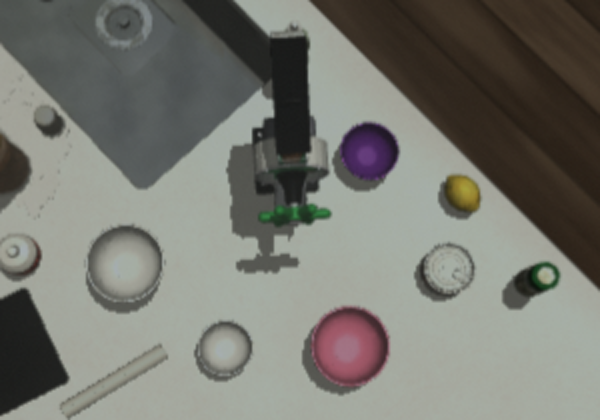

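The crop confirms the bowl. The large white one at crop (124,263) has a rim of about 131 mm and matches. The white one at (223,348) is too small (91 mm), and the pink and purple ones are excluded.

```bash
cat >> h.py <<'E'
from scipy.spatial.transform import Rotation as Ro
def to(*targets, yaw=None):
    s=ctrl.observe(); R=Ro.from_euler('xyz',s["ee_rot"]).as_matrix()
    print("t",round(s["time_s"],2),"pos",np.round(s["ee_pos"],4),"rot",np.round(np.degrees(s["ee_rot"]),2),"F",np.round(s["force"],1),"w",round(float(s["grip_width"]),4))
    for t in targets: print(t,"->",np.round(R.T@(np.array(t)-s["ee_pos"]),4))
    if yaw is not None: print("yaw delta",-((yaw-np.degrees(s["ee_rot"][2])+180)%360-180))
E
python3 - <<'E'
from h import *
c=dict(np.load("top0.npz")); W=pts(c); b=(W[...,2]>.28)&(W[...,2]<.42)&(W[...,0]>.6)&(W[...,0]<.85)&(abs(W[...,1])<.1)
q=W[b]; print(b.sum(),cv2.fitLine(q[:,:2].astype(np.float32),cv2.DIST_HUBER,0,.01,.01).ravel(),cv2.minAreaRect(q[:,:2].astype(np.float32)))
# bowl rim
u=(W[...,2]>.045)&(W[...,2]<.07)&(np.hypot(W[...,0]-.466,W[...,1]-.236)<.08); q=W[u]
print(cv2.minEnclosingCircle(q[:,:2].astype(np.float32)),q[:,2].max())
c=dict(np.load("side0.npz")); hsv=cv2.cvtColor(c["pixels"],cv2.COLOR_RGB2HSV)
to((.38,-.15,.23),(.404,.231,.16),yaw=94.9)
E
```

```text
1043 [ 0.99412996  0.10819246  0.6718712  -0.02321356] ((0.6813921332359314, -0.022547654807567596), (0.16456422209739685, 0.049230583012104034), 5.522367000579834)
((0.46567824482917786, 0.23632919788360596), 0.0657535046339035) 0.06558185539891914
t 0.1 pos [ 0.1349 -0.5844  0.2296] rot [-1.799e+02 -1.000e-02  1.300e+01] F [0.3 1.7 0.4] w 0.088
(0.38, -0.15, 0.23) -> [ 3.365e-01 -3.681e-01  3.000e-04]
(0.404, 0.231, 0.16) -> [ 0.4456 -0.7339  0.071 ]
yaw delta -81.90426956879514
```

carry_out --deltas '[{"translation": [0.336, -0.368, 0], "yaw": -30, "claw": 0.6}, {"translation": [0.336, -0.368, 0], "yaw": -30, "claw": 0.6}, {"translation": [0.336, -0.368, 0], "yaw": -50, "claw": 0.6}, {"translation": [0.336, -0.368, 0], "yaw": -50, "claw": 0.6}, {"translation": [0.336, -0.368, 0], "yaw": -50, "claw": 0.6}, {"translation": [0.336, -0.368, 0], "yaw": -82, "claw": 0.6}, {"translation": [0.336, -0.368, 0], "yaw": -82, "claw": 0.6}, {"translation": [0.336, -0.368, 0], "yaw": -82, "claw": 0.6}, {"translation": [0.336, -0.368, 0], "yaw": -82, "claw": 0.6}, {"translation": [0.336, -0.368, 0], "yaw": -82, "claw": 0.6}, {"translation": [0.336, -0.368, 0], "yaw": -82, "claw": 0.6}, {"translation": [0.336, -0.368, 0], "yaw": -82, "claw": 0.6}]'

```text
time_s: 1.3
ee_pos: [0.3798, -0.1496, 0.2303]
ee_rot: [-3.141, 0.0, 1.661]
force: [-0.3, 0.0, -1.0]
grip_width: 0.0527
grip_force: 0.0
```

carry_out --deltas '[{"translation": [0.3765, 0.0585, 0], "yaw": 0, "claw": 0.6}, {"translation": [0.3765, 0.0585, 0], "yaw": 0, "claw": 0.6}, {"translation": [0.3765, 0.0585, 0], "yaw": 0, "claw": 0.6}, {"translation": [0.3765, 0.0585, 0], "yaw": 0, "claw": 0.6}, {"translation": [0.3765, 0.0585, 0], "yaw": 0, "claw": 0.6}, {"translation": [0.3765, 0.0585, 0], "yaw": 0, "claw": 0.6}, {"translation": [0.3765, 0.0585, 0], "yaw": 0, "claw": 0.6}, {"translation": [0.3765, 0.0585, 0], "yaw": 0, "claw": 0.6}, {"translation": [0.3765, 0.0585, 0.05], "yaw": 0, "claw": 0.6}, {"translation": [0.3765, 0.0585, 0.1], "yaw": 0, "claw": 0.6}, {"translation": [0.3765, 0.0585, 0.12], "yaw": 0, "claw": 0.6}, {"translation": [0.3765, 0.0585, 0.12], "yaw": 0, "claw": 0.6}]'

```text
time_s: 2.5
ee_pos: [0.4038, 0.2269, 0.1061]
ee_rot: [-3.134, 0.003, 1.654]
force: [-0.2, -0.2, -0.7]
grip_width: 0.0527
grip_force: 0.0
```

Run:
```python
from h import *
to((.404,.2306,.044),yaw=95.2)
c=ctrl.capture("top"); cv2.imwrite("pics/t1.png",cv2.resize(c["pixels"][130:310,90:350,::-1],None,fx=2,fy=2))
```

```text
t 2.5 pos [0.4038 0.2269 0.1061] rot [-179.57    0.19   94.79] F [-0.2 -0.2 -0.7] w 0.0527
(0.404, 0.2306, 0.044) -> [0.0038 0.001  0.0621]
yaw delta -0.4096319694823478
```

View pics/t1.png

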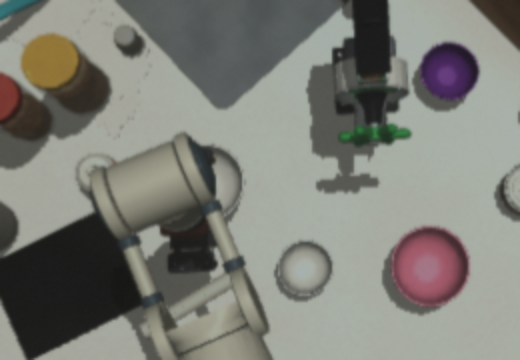

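The gripper at (190,245) in the crop stands over the robot-side rim of the bowl at (220,180). Next I descend and grip.

carry_out --deltas '[{"translation": [0, 0, 0.02], "yaw": 0, "claw": 0.6}, {"translation": [0, 0, 0.045], "yaw": 0, "claw": 0.6}, {"translation": [0, 0, 0.066], "yaw": 0, "claw": 0.6}, {"translation": [0, 0, 0.066], "yaw": 0, "claw": 0.6}, {"translation": [0, 0, 0.066], "yaw": 0, "claw": 0}, {"translation": [0, 0, 0.066], "yaw": 0, "claw": 0}, {"translation": [0, 0, 0.066], "yaw": 0, "claw": 0}, {"translation": [0, 0, 0.066], "yaw": 0, "claw": 0}, {"translation": [0, 0, 0.066], "yaw": 0, "claw": 0}, {"translation": [0, 0, 0.066], "yaw": 0, "claw": 0}]' --newtons 35

```text
time_s: 3.55
ee_pos: [0.406, 0.2301, 0.0456]
ee_rot: [3.139, -0.001, 1.658]
force: [-0.4, 1.3, 5.9]
grip_width: 0.0106
grip_force: 32.7
```

Run:
```python
from h import *
to((.404,.2306,.044),yaw=95.2)
```

```text
t 3.55 pos [0.406  0.2301 0.0456] rot [ 1.7984e+02 -5.0000e-02  9.5010e+01] F [-0.4  1.3  5.9] w 0.0106
(0.404, 0.2306, 0.044) -> [ 0.0006 -0.0019  0.0016]
yaw delta -0.1896060009152052
```

carry_out --deltas '[{"translation": [0, 0, -0.015], "yaw": 0, "claw": 0}, {"translation": [0, 0, -0.03], "yaw": 0, "claw": 0}, {"translation": [-0.02, -0.002, -0.03], "yaw": 0, "claw": 0}, {"translation": [-0.05, -0.004, -0.03], "yaw": 0, "claw": 0}, {"translation": [-0.085, -0.006, -0.03], "yaw": 0, "claw": 0}, {"translation": [-0.12, -0.008, -0.03], "yaw": 0, "claw": 0}, {"translation": [-0.155, -0.01, -0.03], "yaw": 0, "claw": 0}, {"translation": [-0.19, -0.012, -0.03], "yaw": 0, "claw": 0}, {"translation": [-0.225, -0.014, -0.03], "yaw": 0, "claw": 0}, {"translation": [-0.255, -0.016, -0.03], "yaw": 0, "claw": 0}, {"translation": [-0.277, -0.016, -0.03], "yaw": 0, "claw": 0}, {"translation": [-0.277, -0.016, -0.03], "yaw": 0, "claw": 0}]'

```text
time_s: 4.75
ee_pos: [0.4125, -0.0497, 0.075]
ee_rot: [-3.14, 0.0, 1.654]
force: [-0.5, 0.2, -1.4]
grip_width: 0.006
grip_force: 35.0
```

Run:
```python
from h import *
to((.413,-.047,.045),yaw=95.2)
c=ctrl.capture("side"); cv2.imwrite("pics/s2.png",cv2.resize(c["pixels"][140:340,150:410,::-1],None,fx=3,fy=3))
```

```text
t 4.75 pos [ 0.4125 -0.0497  0.075 ] rot [-1.799e+02  1.000e-02  9.479e+01] F [-0.5  0.2 -1.4] w 0.006
(0.413, -0.047, 0.045) -> [0.0026 0.0007 0.03  ]
yaw delta -0.4072229427853813
```

View pics/s2.png

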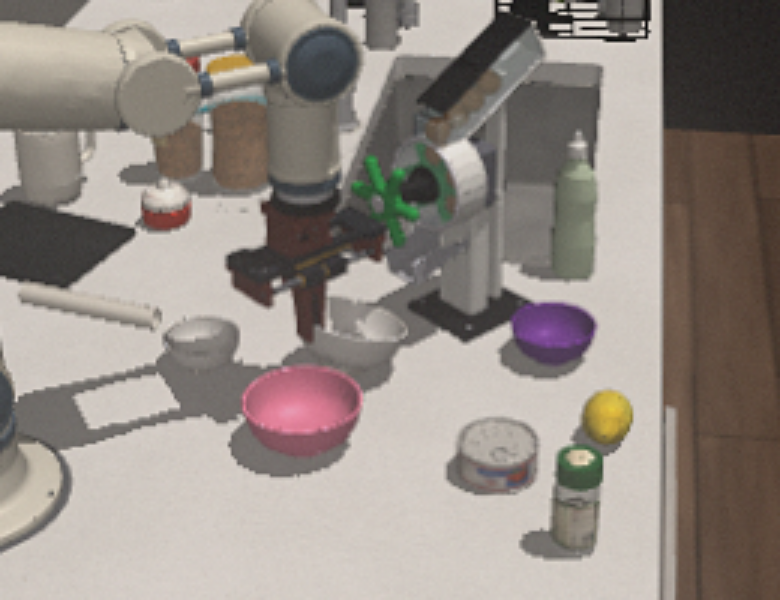

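The bowl at (360,335) is held slightly above the worktop in front of the chute, with the gripper clear of the green knob at (390,200). The small white bowl at (200,340) and the pink one at (303,410) are clear. I lower it in steps and release.

carry_out --deltas '[{"translation": [0.002, 0, 0.01], "yaw": 0, "claw": 0}, {"translation": [0.002, 0, 0.016], "yaw": 0, "claw": 0}, {"translation": [0.002, 0, 0.02], "yaw": 0, "claw": 0}, {"translation": [0.002, 0, 0.024], "yaw": 0, "claw": 0}, {"translation": [0.002, 0, 0.024], "yaw": 0, "claw": 0}]'

```text
time_s: 5.3
ee_pos: [0.4125, -0.0448, 0.0528]
ee_rot: [-3.141, 0.001, 1.66]
force: [-12.1, -0.1, 17.1]
grip_width: 0.0083
grip_force: 39.0
```

carry_out --deltas '[{"translation": [0, 0, 0.004], "yaw": 0, "claw": 0}, {"translation": [0, 0, 0.004], "yaw": 0, "claw": 0}]'

```text
time_s: 5.5
ee_pos: [0.4128, -0.0448, 0.0491]
ee_rot: [-3.141, 0.001, 1.66]
force: [-12.3, -1.2, 18.2]
grip_width: 0.0091
grip_force: 41.3
```

carry_out --deltas '[{"translation": [0, 0, 0], "yaw": 0, "claw": 0.5}, {"translation": [0, 0, 0], "yaw": 0, "claw": 0.5}, {"translation": [0, 0, 0], "yaw": 0, "claw": 0.5}, {"translation": [0, -0.006, -0.01], "yaw": 0, "claw": 0.5}, {"translation": [0, -0.006, -0.04], "yaw": 0, "claw": 0.5}, {"translation": [0, -0.012, -0.065], "yaw": 0, "claw": 0.5}, {"translation": [0, -0.03, -0.065], "yaw": 0, "claw": 0.5}, {"translation": [0, -0.03, -0.065], "yaw": 0, "claw": 0.5}]'

```text
time_s: 6.3
ee_pos: [0.3827, -0.0484, 0.1132]
ee_rot: [3.139, 0.001, 1.658]
force: [0.4, -0.2, -0.3]
grip_width: 0.0439
grip_force: 0.0
```

```bash
cat >> h.py <<'E'
def look(name):
    c=ctrl.capture("top"); W=pts(c); z=W[...,2]; hsv=cv2.cvtColor(c["pixels"],cv2.COLOR_RGB2HSV)
    cv2.imwrite(f"pics/{name}.png",cv2.resize(c["pixels"][130:310,170:430,::-1],None,fx=3,fy=3))
    g=(cv2.inRange(hsv,(45,90,40),(85,255,255))>0)&(z>.12)&(z<.3); q=W[g]; print("green",g.sum(),q.mean(0).round(4),q.min(0).round(4),q.max(0).round(4))
    # near-rim arc of white bowl
    u=(z>.048)&(z<.07)&(abs(W[...,0]-.48)<.09)&(abs(W[...,1]+.04)<.085)&(hsv[...,1]<60); q=W[u][:,:2]
    print("rim",len(q),cv2.minEnclosingCircle(q.astype(np.float32)) if len(q)>3 else 0)
    return c,W
E
python3 - <<'E'
from h import *
to((.43,-.045,.11))
look("t3")
E
```

```text
t 6.3 pos [ 0.3827 -0.0484  0.1132] rot [1.7988e+02 4.0000e-02 9.4980e+01] F [ 0.4 -0.2 -0.3] w 0.0439
(0.43, -0.045, 0.11) -> [-0.0007  0.0474  0.0033]
green 202 [ 0.5238 -0.0356  0.2203] [ 0.5146 -0.0885  0.1692] [0.535  0.016  0.2505]
rim 102 ((0.4705701470375061, -0.04298868402838707), 0.06444526463747025)
```

View pics/t3.png

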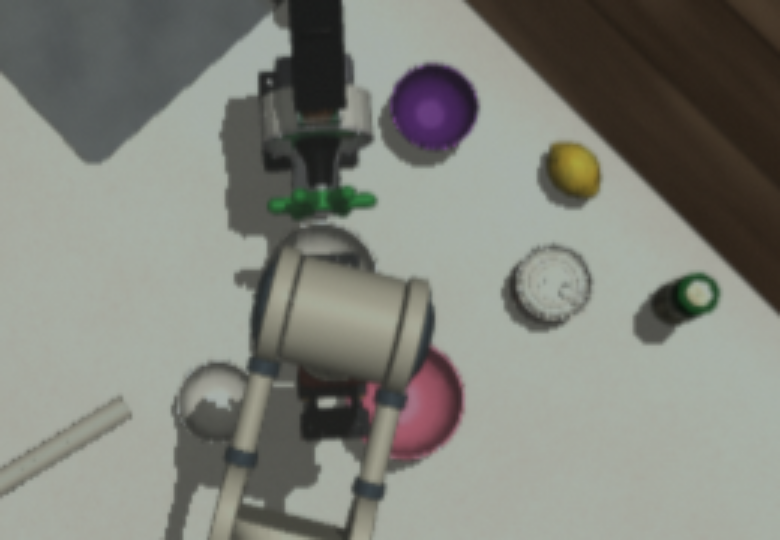

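The top view shows the bowl's far rim just under the knob, with its centre at about (0.471, -0.043). That is about 30 mm short of the landing spot at (0.500, -0.039). I'll turn the tool and nudge it forward from behind.

carry_out --deltas '[{"translation": [-0.002, 0.008, 0], "yaw": 8.5, "claw": 0.3}, {"translation": [-0.002, 0.008, 0], "yaw": 17, "claw": 0.3}, {"translation": [-0.002, 0.008, 0], "yaw": 25.5, "claw": 0.3}, {"translation": [-0.002, 0.008, 0], "yaw": 34, "claw": 0.3}, {"translation": [-0.002, 0.008, 0], "yaw": 42.5, "claw": 0.3}, {"translation": [-0.002, 0.008, 0], "yaw": 51, "claw": 0.3}, {"translation": [-0.002, 0.008, 0], "yaw": 59.5, "claw": 0.3}, {"translation": [-0.002, 0.008, 0], "yaw": 68, "claw": 0.3}, {"translation": [-0.002, 0.008, 0], "yaw": 76.5, "claw": 0.3}, {"translation": [-0.002, 0.008, 0], "yaw": 85, "claw": 0.3}, {"translation": [-0.002, 0.008, 0], "yaw": 90, "claw": 0.3}, {"translation": [-0.002, 0.008, 0], "yaw": 90, "claw": 0.3}]'

```text
time_s: 7.55
ee_pos: [0.3913, -0.0494, 0.111]
ee_rot: [-3.141, 0.001, 0.087]
force: [-0.0, -1.0, 0.8]
grip_width: 0.0264
grip_force: 0.0
```

Run:
```python
from h import *
to((.391,-.050,.043),(.425,-.0465,.043),yaw=5.3)
```

```text
t 7.55 pos [ 0.3913 -0.0494  0.111 ] rot [-1.7997e+02  6.0000e-02  4.9600e+00] F [-0.  -1.   0.8] w 0.0264
(0.391, -0.05, 0.043) -> [-0.0003  0.0006  0.068 ]
(0.425, -0.0465, 0.043) -> [0.0339 0.     0.0679]
yaw delta -0.3381618190809945
```

carry_out --deltas '[{"translation": [0, 0, 0.035], "yaw": 0, "claw": 0.3}, {"translation": [0, 0, 0.068], "yaw": 0, "claw": 0.3}, {"translation": [0, 0, 0.068], "yaw": 0, "claw": 0.3}, {"translation": [0.006, 0, 0.068], "yaw": 0, "claw": 0.3}, {"translation": [0.011, 0, 0.068], "yaw": 0, "claw": 0.3}, {"translation": [0.016, 0, 0.068], "yaw": 0, "claw": 0.3}, {"translation": [0.02, 0, 0.068], "yaw": 0, "claw": 0.3}, {"translation": [0.024, 0, 0.068], "yaw": 0, "claw": 0.3}, {"translation": [0.028, 0, 0.068], "yaw": 0, "claw": 0.3}, {"translation": [0.031, 0, 0.068], "yaw": 0, "claw": 0.3}, {"translation": [0.034, 0, 0.068], "yaw": 0, "claw": 0.3}, {"translation": [0.034, 0, 0.068], "yaw": 0, "claw": 0.3}]'

```text
time_s: 8.75
ee_pos: [0.4256, -0.0466, 0.0437]
ee_rot: [-3.142, -0.0, 0.087]
force: [-1.6, -0.7, 0.2]
grip_width: 0.0264
grip_force: 0.2
```

carry_out --deltas '[{"translation": [-0.008, 0, 0], "yaw": 0, "claw": 0.3}, {"translation": [-0.012, 0, -0.02], "yaw": 0, "claw": 0}, {"translation": [-0.012, 0, -0.07], "yaw": 0, "claw": 0}, {"translation": [-0.012, 0, -0.12], "yaw": 0, "claw": 0}, {"translation": [-0.012, 0, -0.17], "yaw": 0, "claw": 0}, {"translation": [-0.012, -0.05, -0.22], "yaw": 0, "claw": 0}, {"translation": [-0.012, -0.1, -0.26], "yaw": 0, "claw": 0}, {"translation": [-0.012, -0.1, -0.26], "yaw": 0, "claw": 0}]'

```text
time_s: 9.55
ee_pos: [0.404, 0.0534, 0.3066]
ee_rot: [-3.141, -0.004, 0.087]
force: [0.6, -0.4, 0.7]
grip_width: 0.0004
grip_force: 0.0
```

Run:
```python
from h import *
look("t4")
xd=np.array([.9957,.0924,0]); yd=np.array([-.0924,.9957,0]); k=np.array([.524,-.0365,0])
to(k+.06*yd+[0,0,.30], k+.06*yd+[0,0,.242],yaw=5.3)
```

```text
green 130 [ 0.5255 -0.0504  0.2239] [ 0.5169 -0.0882  0.1991] [ 0.5347 -0.0159  0.2479]
rim 85 ((0.4633288085460663, -0.0536537729203701), 0.08739856630563736)
t 9.6 pos [0.4041 0.0559 0.3097] rot [-179.87   -0.48    5.17] F [-1.8  1.4  2.9] w 0.0006
[0.518456 0.023242 0.3     ] -> [0.1108 0.0429 0.0106]
[0.518456 0.023242 0.242   ] -> [0.1104 0.043  0.0686]
yaw delta -0.1279842234457078
```

View pics/t4.png

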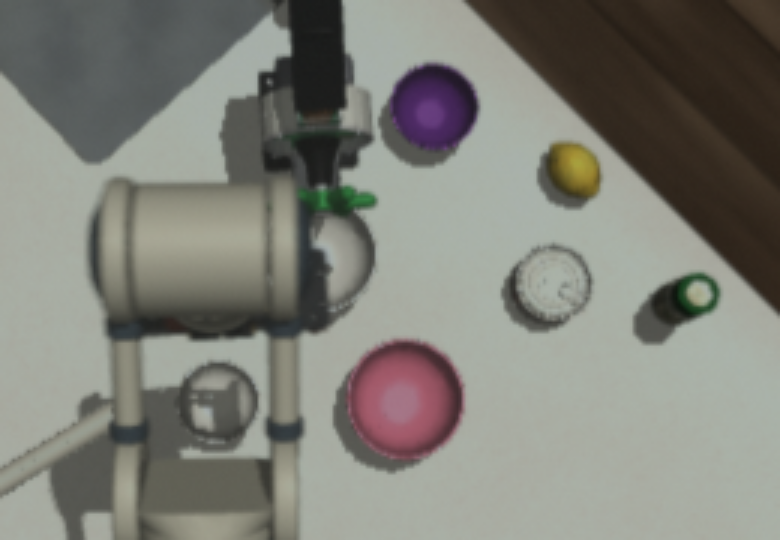

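The bowl at (325,258) now stands under the chute, partly hidden by the wrist. I'll fit its visible rim.

```bash
cat >> h.py <<'E'
from scipy.optimize import least_squares
def bowlfit():
    c=ctrl.capture("top"); W=pts(c); z=W[...,2]; hsv=cv2.cvtColor(c["pixels"],cv2.COLOR_RGB2HSV)
    d=np.hypot(W[...,0]-.495,W[...,1]+.04)
    u=(z>.052)&(z<.07)&(d<.085)&(d>.045)&(hsv[...,1]<60)&(hsv[...,2]>70); q=W[u][:,:2]
    r=least_squares(lambda p:np.hypot(*(q-p).T)-.063,[.495,-.04],loss="soft_l1",f_scale=.002)
    print("bowl",len(q),r.x.round(4),"med res",np.median(abs(r.fun)).round(4))
E
python3 - <<'E'
from h import *
bowlfit()
E
```

```text
bowl 62 [ 0.4971 -0.0392] med res 0.0011
```

carry_out --deltas '[{"translation": [0.04, 0.01, 0], "yaw": 0, "claw": 0}, {"translation": [0.08, 0.025, 0], "yaw": 0, "claw": 0}, {"translation": [0.111, 0.039, 0.003], "yaw": 0, "claw": 0}, {"translation": [0.111, 0.039, 0.003], "yaw": 0, "claw": 0}, {"translation": [0.111, 0.039, 0.003], "yaw": 0, "claw": 0}, {"translation": [0.111, 0.039, 0.03], "yaw": 0, "claw": 0}, {"translation": [0.111, 0.039, 0.06], "yaw": 0, "claw": 0}, {"translation": [0.111, 0.039, 0.06], "yaw": 0, "claw": 0}, {"translation": [0.111, 0.039, 0.06], "yaw": 0, "claw": 0}]'

```text
time_s: 10.55
ee_pos: [0.5175, 0.0227, 0.2444]
ee_rot: [3.142, -0.0, 0.087]
force: [-0.4, 0.1, 0.2]
grip_width: 0.0003
grip_force: 0.0
```

Run:
```python
from h import *
xd=np.array([.9957,.0924,0]); yd=np.array([-.0924,.9957,0]); k=np.array([.524,-.0365,0])
for y,z in((.06,.242),(.035,.242),(.0215,.245),(.009,.248)): to(k+y*yd+[0,0,z],yaw=5.3)
c=ctrl.capture("side"); cv2.imwrite("pics/s5.png",cv2.resize(c["pixels"][130:270,240:400,::-1],None,fx=4,fy=4,interpolation=cv2.INTER_CUBIC))
```

```text
t 10.55 pos [0.5175 0.0227 0.2444] rot [ 1.8e+02 -1.0e-02  5.0e+00] F [-0.4  0.1  0.2] w 0.0003
[0.518456 0.023242 0.242   ] -> [ 0.001  -0.0004  0.0024]
yaw delta -0.2978802622158412
t 10.55 pos [0.5175 0.0227 0.2444] rot [ 1.8e+02 -1.0e-02  5.0e+00] F [-0.4  0.1  0.2] w 0.0003
[ 0.520766  -0.0016505  0.242    ] -> [0.0011 0.0246 0.0024]
yaw delta -0.2978802622158412
t 10.55 pos [0.5175 0.0227 0.2444] rot [ 1.8e+02 -1.0e-02  5.0e+00] F [-0.4  0.1  0.2] w 0.0003
[ 0.5220134  -0.01509245  0.245     ] -> [ 0.0012  0.0381 -0.0006]
yaw delta -0.2978802622158412
t 10.55 pos [0.5175 0.0227 0.2444] rot [ 1.8e+02 -1.0e-02  5.0e+00] F [-0.4  0.1  0.2] w 0.0003
[ 0.5231684 -0.0275387  0.248    ] -> [ 0.0013  0.0506 -0.0036]
yaw delta -0.2978802622158412
```

View pics/s5.png

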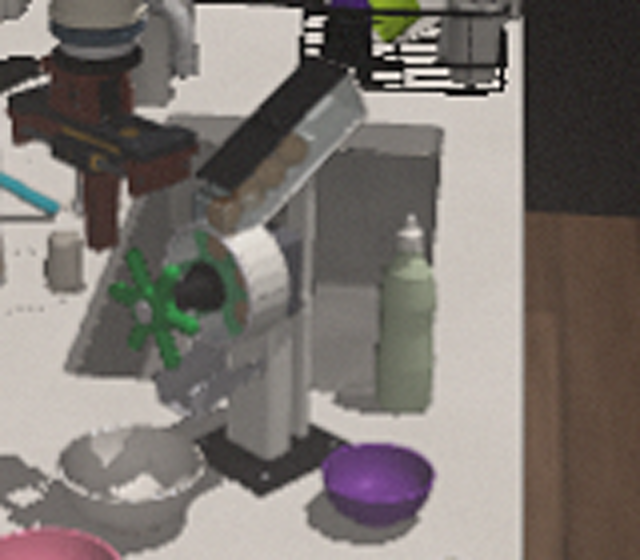

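The shut fingertips at (100,245) stand just left of the upper-left arm's end at (137,258), and the bowl at (130,475) is under the chute. I push for the first click.

carry_out --deltas '[{"translation": [0.001, 0.012, 0.003], "yaw": 0, "claw": 0}, {"translation": [0.001, 0.02, 0.003], "yaw": 0, "claw": 0}, {"translation": [0.001, 0.027, 0.002], "yaw": 0, "claw": 0}, {"translation": [0.001, 0.033, 0.0], "yaw": 0, "claw": 0}, {"translation": [0.001, 0.039, -0.003], "yaw": 0, "claw": 0}, {"translation": [0.001, 0.045, -0.004], "yaw": 0, "claw": 0}, {"translation": [0.001, 0.051, -0.004], "yaw": 0, "claw": 0}, {"translation": [0.001, 0.053, -0.004], "yaw": 0, "claw": 0}, {"translation": [0.001, 0.052, -0.03], "yaw": 0, "claw": 0}, {"translation": [0.001, 0.05, -0.06], "yaw": 0, "claw": 0}, {"translation": [0.001, 0.05, -0.06], "yaw": 0, "claw": 0}]'

```text
time_s: 11.7
ee_pos: [0.5245, -0.0276, 0.308]
ee_rot: [3.14, -0.006, 0.086]
force: [-0.5, -0.8, 0.5]
grip_width: 0.0004
grip_force: 0.0
```

carry_out --deltas '[{"translation": [-0.001, -0.025, 0], "yaw": 0, "claw": 0}, {"translation": [-0.001, -0.05, 0], "yaw": 0, "claw": 0}, {"translation": [-0.001, -0.05, 0], "yaw": 0, "claw": 0}, {"translation": [-0.001, -0.05, 0], "yaw": 0, "claw": 0}, {"translation": [-0.001, -0.05, 0], "yaw": 0, "claw": 0}]'

```text
time_s: 12.2
ee_pos: [0.5185, 0.0219, 0.303]
ee_rot: [3.141, 0.001, 0.086]
force: [-0.0, -0.6, 0.5]
grip_width: 0.0003
grip_force: 0.0
```

Run:
```python
from h import *
xd=np.array([.9957,.0924,0]); yd=np.array([-.0924,.9957,0]); k=np.array([.524,-.0365,0])
to(k+.06*yd+[0,0,.242],yaw=5.3)
c=ctrl.capture("side"); cv2.imwrite("pics/s6.png",cv2.resize(c["pixels"][130:270,240:400,::-1],None,fx=4,fy=4,interpolation=cv2.INTER_CUBIC))
```

```text
t 12.2 pos [0.5185 0.0219 0.303 ] rot [1.7997e+02 5.0000e-02 4.9500e+00] F [-0.  -0.6  0.5] w 0.0003
[0.518456 0.023242 0.242   ] -> [ 0.0001 -0.0014  0.061 ]
yaw delta -0.34804490106918706
```

View pics/s6.png

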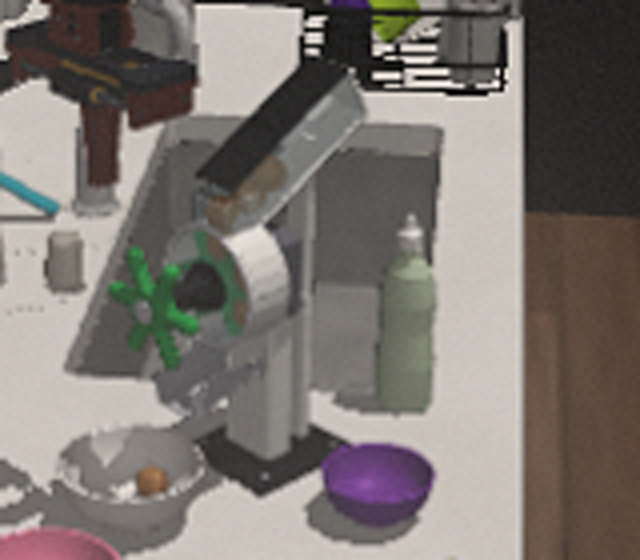

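One click worked: a walnut lies in the bowl at (152,481) and the knob is back in its rest pattern. I repeat the same push for the second click.

carry_out --deltas '[{"translation": [0, 0, 0.03], "yaw": 0, "claw": 0}, {"translation": [0, 0, 0.06], "yaw": 0, "claw": 0}, {"translation": [0, 0, 0.06], "yaw": 0, "claw": 0}, {"translation": [0, 0, 0.06], "yaw": 0, "claw": 0}]'

```text
time_s: 12.65
ee_pos: [0.5183, 0.0221, 0.2437]
ee_rot: [3.142, 0.001, 0.086]
force: [-0.3, -0.7, 0.6]
grip_width: 0.0004
grip_force: 0.0
```

carry_out --deltas '[{"translation": [0.001, 0.012, 0.003], "yaw": 0, "claw": 0}, {"translation": [0.001, 0.02, 0.003], "yaw": 0, "claw": 0}, {"translation": [0.001, 0.027, 0.002], "yaw": 0, "claw": 0}, {"translation": [0.001, 0.033, 0.0], "yaw": 0, "claw": 0}, {"translation": [0.001, 0.039, -0.003], "yaw": 0, "claw": 0}, {"translation": [0.001, 0.045, -0.004], "yaw": 0, "claw": 0}, {"translation": [0.001, 0.051, -0.004], "yaw": 0, "claw": 0}, {"translation": [0.001, 0.053, -0.004], "yaw": 0, "claw": 0}, {"translation": [0.001, 0.052, -0.03], "yaw": 0, "claw": 0}, {"translation": [0.001, 0.05, -0.06], "yaw": 0, "claw": 0}, {"translation": [0.001, 0.05, -0.06], "yaw": 0, "claw": 0}]'

```text
time_s: 13.75
ee_pos: [0.5246, -0.0275, 0.308]
ee_rot: [3.14, -0.006, 0.087]
force: [-0.2, 0.0, 1.1]
grip_width: 0.0005
grip_force: 0.0
```

carry_out --deltas '[{"translation": [-0.001, -0.025, 0], "yaw": 0, "claw": 0}, {"translation": [-0.001, -0.05, 0], "yaw": 0, "claw": 0}, {"translation": [-0.001, -0.05, 0], "yaw": 0, "claw": 0}, {"translation": [-0.001, -0.05, 0], "yaw": 0, "claw": 0}, {"translation": [-0.001, -0.05, 0], "yaw": 0, "claw": 0}, {"translation": [-0.001, -0.05, 0], "yaw": 0, "claw": 0}]'

```text
time_s: 14.35
ee_pos: [0.5186, 0.0219, 0.3033]
ee_rot: [3.141, 0.0, 0.086]
force: [0.3, 0.4, -0.3]
grip_width: 0.0004
grip_force: 0.0
```

```bash
cat >> h.py <<'E'
def nuts(name):
    c=ctrl.capture("side"); p=c["pixels"][130:270,240:400]; cv2.imwrite(f"pics/{name}.png",cv2.resize(p[...,::-1],None,fx=4,fy=4,interpolation=cv2.INTER_CUBIC))
    hsv=cv2.cvtColor(p,cv2.COLOR_RGB2HSV); m=cv2.inRange(hsv,(5,80,60),(22,255,255)); m[:104]=0; m[:,:10]=0; m[:,56:]=0
    print("nut px in bowl",(m>0).sum())
    g=cv2.inRange(hsv,(50,120,60),(80,255,255)); g[:, 50:]=0
    a=cv2.cvtColor(cv2.imread("pics/s6.png"),cv2.COLOR_BGR2HSV); a=cv2.resize(cv2.inRange(a,(50,120,60),(80,255,255)),(160,140),interpolation=cv2.INTER_AREA); a[:,50:]=0
    print("knob green px",(g>0).sum(),"overlap with rest",((g>0)&(a>127)).sum())
E
python3 - <<'E'
from h import *
xd=np.array([.9957,.0924,0]); yd=np.array([-.0924,.9957,0]); k=np.array([.524,-.0365,0])
to(k+.06*yd+[0,0,.242],yaw=5.3); nuts("s7")
E
```

```text
t 14.35 pos [0.5186 0.0219 0.3033] rot [1.7998e+02 3.0000e-02 4.9300e+00] F [ 0.3  0.4 -0.3] w 0.0004
[0.518456 0.023242 0.242   ] -> [ 0.     -0.0014  0.0613]
yaw delta -0.37242844434410927
nut px in bowl 50
knob green px 76 overlap with rest 68
```

Run:
```python
import cv2
for n in("s5","s6","s7"):
    p=cv2.resize(cv2.imread(f"pics/{n}.png"),(160,140),interpolation=cv2.INTER_AREA); h=cv2.cvtColor(p,cv2.COLOR_BGR2HSV)
    m=cv2.inRange(h,(5,80,60),(22,255,255)); m[:104]=0; m[:,:10]=0; m[:,56:]=0
    k,l,st,ce=cv2.connectedComponentsWithStats(m); print(n,[(st[i].tolist(),ce[i].round(1).tolist()) for i in range(1,k) if st[i,4]>5])
```

```text
s5 []
s6 [([34, 117, 8, 7, 40], [37.6, 119.8])]
s7 [([34, 119, 8, 5, 28], [37.5, 121.0]), ([26, 120, 7, 4, 22], [29.0, 121.8])]
```

Two walnuts are in the bowl. Now the third click.

carry_out --deltas '[{"translation": [0, 0, 0.03], "yaw": 0, "claw": 0}, {"translation": [0, 0, 0.06], "yaw": 0, "claw": 0}, {"translation": [0, 0, 0.06], "yaw": 0, "claw": 0}, {"translation": [0, 0, 0.06], "yaw": 0, "claw": 0}]'

```text
time_s: 14.8
ee_pos: [0.5183, 0.0224, 0.2438]
ee_rot: [-3.142, 0.001, 0.087]
force: [-0.8, -0.3, 0.1]
grip_width: 0.0004
grip_force: 0.0
```

carry_out --deltas '[{"translation": [0.001, 0.012, 0.003], "yaw": 0, "claw": 0}, {"translation": [0.001, 0.02, 0.003], "yaw": 0, "claw": 0}, {"translation": [0.001, 0.027, 0.002], "yaw": 0, "claw": 0}, {"translation": [0.001, 0.033, 0.0], "yaw": 0, "claw": 0}, {"translation": [0.001, 0.039, -0.003], "yaw": 0, "claw": 0}, {"translation": [0.001, 0.045, -0.004], "yaw": 0, "claw": 0}, {"translation": [0.001, 0.051, -0.004], "yaw": 0, "claw": 0}, {"translation": [0.001, 0.053, -0.004], "yaw": 0, "claw": 0}, {"translation": [0.001, 0.052, -0.03], "yaw": 0, "claw": 0}, {"translation": [0.001, 0.05, -0.06], "yaw": 0, "claw": 0}, {"translation": [0.001, 0.05, -0.06], "yaw": 0, "claw": 0}]'

```text
time_s: 15.9
ee_pos: [0.5246, -0.0275, 0.3081]
ee_rot: [3.14, -0.006, 0.087]
force: [0.9, -0.8, 0.2]
grip_width: 0.0003
grip_force: 0.0
```

carry_out --deltas '[{"translation": [-0.001, -0.025, 0], "yaw": 0, "claw": 0}, {"translation": [-0.001, -0.06, 0], "yaw": 0, "claw": 0}, {"translation": [-0.03, -0.1, 0], "yaw": 0, "claw": 0}, {"translation": [-0.06, -0.14, 0], "yaw": 0, "claw": 0}, {"translation": [-0.06, -0.14, 0], "yaw": 0, "claw": 0}, {"translation": [-0.06, -0.14, 0], "yaw": 0, "claw": 0}, {"translation": [-0.06, -0.14, 0], "yaw": 0, "claw": 0}, {"translation": [-0.06, -0.14, 0], "yaw": 0, "claw": 0}]'

```text
time_s: 16.7
ee_pos: [0.4525, 0.1063, 0.3029]
ee_rot: [3.141, 0.001, 0.085]
force: [0.3, -0.4, -0.3]
grip_width: 0.0007
grip_force: 0.0
```

Run:
```python
from h import *
nuts("s8"); bowlfit(); to()
```

```text
nut px in bowl 61
knob green px 84 overlap with rest 70
bowl 105 [ 0.4973 -0.0398] med res 0.0012
t 16.8 pos [0.4524 0.1064 0.3031] rot [1.7999e+02 5.0000e-02 4.8900e+00] F [-0.   0.6 -0.5] w 0.0
```

View pics/s8.png

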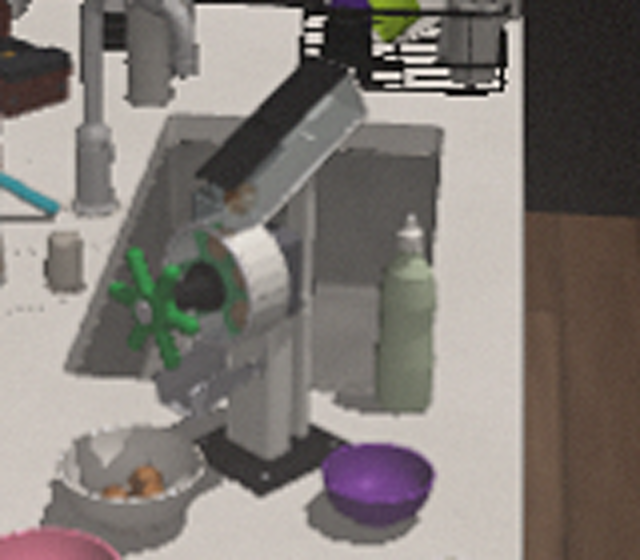

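The bowl under the chute holds three walnuts around (115,492), (145,475) and (152,488). The knob is in its rest pattern at (150,300), the remaining walnuts are in the dispenser, and the arm is clear.

```bash
python3 -c "
from rig import ctrl
print(ctrl.close_job())"
```

```text
the job is handed in; nothing more can be done
None
```

The job is handed in: the white bowl stands under the chute, about 3 mm from the estimated landing spot, with three walnuts in it after three clicks; the fourth walnut was not checked separately, and no verdict came back.

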